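# Show the refit order of a blender drive

## Robot

A 6-joint arm with a two-finger parallel gripper is mounted at the origin on the work surface. World frame = base frame: x ahead of the robot, y to its left, z up, the work surface at z = 0. Lengths are in m, angles in rad, forces in N, time in s.
With the tool pointing down it reaches from about 0.35 to 0.975 m from the base axis. Payload 4.9 kg.
Tool frame: the origin (TCP) lies at the very end of the fingers, on their centre line; the grasp point (between the pads) lies 19 mm behind it; z points along the fingers, y is the direction in which the jaws open and shut (so a half turn about z gives the same grasp; the last joint's range is limited). The gripper opens to 85 mm and grips with 20 to 120 N. Pads are 22 mm wide; open, the fingers measure 114 mm over their backs; the gripper's body (76 mm by 85 mm) begins 54 mm behind the grasp point. The pads swing forward as they close: fully open they stand 13 mm farther back than shut.
Start: joints at [1.018, 0.053, 1.613, -0, 1.476, -0.119], TCP at [0.263, 0.567, 0.202] pointing down, gripper open.
Joint ranges: [-3.01, 3.01], [-1.01, 2.22], [0.06, 2.58], [-1.02, 4.17], [0.09, 2.62], [-3.14, 3.14]. Speed limits (rad/s): [2.57, 2.57, 3.14, 3.14, 3.14, 3.14].

## Interface

Orientations are given as a unit quaternion [w, x, y, z].
In Python, from plant import monitor, eyes, manip gives the robot as it stands.
- The arm moves only by the tool step_arm, never from a script. Its argument "motion" is a list of rows, each a list of 7 numbers: the shift along the world's x, y, z scaled (see below), then the turn, a rotation vector about the world's x, y, z scaled (see below), then the closure in counts, from 0 (fully open) to 255 (shut). In form: [[x, y, z, ax, ay, az, grip], ...]. A call has 1 to 10 rows; each row is the pose to reach, as a shift and turn from the pose commanded when the call began; what a row does not reach only later rows make up. The controller multiplies each number of a shift by 0.5 m and each number of a turn by 1.5 rad. A row lasts 1/10 s, in which the tool goes at most 50 mm and 8.59 degrees, less where a joint would pass 70% of its speed; a pose out of reach is approached as far as the arm can. A call with a number of a shift or a turn outside -1 to 1 is refused whole. A call with a gripper value outside its range is refused whole. The fingers move at their own pace and stop on an object; the grip force is fixed at half the most. Time passes only in rows, so rows that repeat a pose let the fingers close. It gives the time, the measured TCP pose, the force and the opening at its end, in the units of the state.
- monitor.state(): the state, without advancing time (a new reading comes with each control period).
- eyes.grab_frame(name): name is "scene" or "side" or "wrist"; returns a dict with "pixels" (420x560x3 uint8, red, green, blue), "mtx" (3x3 intrinsics, pixels), "rvec" (rotation vector, rad) and "tvec" (3), from world to camera coordinates, as OpenCV has them; the wrist camera has in their place "hand_eye" (4x4, takes a point from camera to tool coordinates, whose origin is the TCP and whose axes are the flange's). Camera axes: x right, y down, z forward; pixel columns grow to the right and rows downward; lengths in m; the calibration is good to about 2 mm. A picture is of the moment at which its call begins: read the wrist's pose just before it. There is no depth.
- manip.job_done(): hands the job in, once; it reports no verdict.
Trained networks look in the newest picture that a camera, given by its name, has taken for a name from the list of things; names that differ only in an ending like _2 or _b are one class to them, and where a whole thing is asked for, a point or a joint stands for the part that bears it (a point fixed in the world has none). Each returns a list of dicts, best first, with "p" (0 to 1); they miss things now and then, are a little off and sometimes report something else, mostly with a low value. They report only what shows in the picture. A call takes as long as a camera call. They do not tell look-alikes from the thing itself.
- eyes.look_for(name, camera): "box" ([centre column, centre row, width, height] in pixels, round what is visible of it).
- eyes.pinpoint(name, camera): "uv" ([column, row] in pixels: a listed point, or the origin of a listed thing).
The state is a dict: "time": time; "joint_pos": joint angles; "joint_vel": joint speeds; "joint_efforts": joint torques, N m; "tool_pos": TCP position; "tool_rot": TCP orientation; "contact_force": force on the tool from outside, world axes, zero at the start; "ft_torque": the same for the moment, N m; "gripper_width": opening from 0.0 (shut) to 1.0 (fully open).
Only numpy, scipy, OpenCV 4.12 (cv2) and the standard library are available. Lean on these libraries where they do the work, as an engineer would, in place of code of your own. Each camera call takes 0.05 s, during which the arm holds its last target.

## Task

Show a helper how the blender goes back together by pointing at three things in turn, fingers straight down and fingertips two to three centimetres above the middle of each, keeping still there for a good two seconds: first the toothed steel gear coupling (not the smooth steel spacer), then the larger of the two silicone rings, and last the drive spindle that stands on top of the blender base. Touch, move and pick up nothing at all, rise well above the parts when going from one to the next, and never point at the spacer or the smaller ring. Finish still pointing at the spindle, without contact.

Things in the scene. Friction and masses are not known exactly. Their poses are not given: they have to be found in the camera images.
- coupling_top (a point): Centre of the top face of the gear coupling: a loose steel disc 22 mm high, 52 mm across, with 8 square teeth around its rim and a small dark bore. Lies flat on the mat in the row nearest the robot (25 mm above the counter at its top). z axis up.
- large_ring_top (a point): Centre of the hole of the larger blue silicone ring, at the level of its top face: 92 mm outside, 70 mm inside diameter, 8 mm high. Loose, flat on the mat, in the row nearest the robot; z axis up.
- spindle_top (a point): Top end of the steel drive spindle, 12 mm in diameter, which stands 20 mm above a low hub in the middle of the top of the blender base. 140 mm above the counter. z axis up.
- blender_base: Black round blender base, fixed, 140 mm across at the foot, 104 mm at its top 105 mm up, spindle top 137 mm up; stands at the left or right in the rear of the mat. Origin at the centre of its underside.
- spacer_top (a point): Centre of the top of a smooth round steel spacer, 44 mm across, 22 mm high, with a small dark bore, no teeth. Loose, in the front row. Not to be pointed at.
- small_ring_top (a point): Centre of the smaller blue silicone ring at its top face: 54 mm outside, 36 mm inside diameter, 8 mm high. Loose, in the front row. Not to be pointed at.
- canister: Closed aluminium canister with a screw lid, 85 mm across, 100 mm high, loose, at the other rear side of the mat. Origin at the centre of its underside. Bystander.
- brush_wide: Plastic brush lying along its x axis, 120 mm long, head 18 mm wide, 16 mm high, loose, rear middle of the mat. Origin at its underside, half-way along. Bystander.
- brush_narrow: The same brush with a head 12 mm wide. Bystander.
- spanner: Steel spanner, 160 mm long, lying along its x axis on the counter left of the mat. Bystander.
- mug: White mug, 76 mm across, 90 mm high, upright on the counter right of the mat. Origin at the centre of its underside. Bystander.
- mat: Grey cutting mat, fixed, 420 x 600 x 3 mm, centre of its underside. The front row of four small parts (coupling, spacer, two rings, in any order, about 130 mm apart) lies 75 mm on the robot's side of its centre line.
Mind the look-alikes: they are no part of the job. What is shaped like the part that bears large_ring_top but red is not meant.

How it is judged:
By the outcome, as a careful person would: the job done as asked, in the order asked, and still so for the second after the job is handed in, with the robot touching nothing.
It also fails if it takes over 56 s, if anything falls off the work surface, if the arm or the gripper's body presses on something with over 40 N, if the wrist force passes 120 N, or if a joint passes its speed limit or range.

## Working session

There is one attempt and no reset: what is moved stays moved. The work goes in short steps, Python scripts to look and compute and a tool call to move; the robot and the scene stay as the last step left them, time stands still between calls to the robot, and variables do not carry over. Pictures are saved under pics/ and viewed, and the job is handed in when it is done.

Besides the shell and the picture viewer there is one more tool, called after "Call:" as name(argument=value, ...) on one line, values as JSON. step_arm: Moves the arm, as the interface text tells. Its arguments: {"type":"object","properties":{"motion":{"type":"array","items":{"type":"array","items":{"type":"number"}}}},"required":["motion"]}

```bash
mkdir -p pics; cat > h.py <<'E'
import numpy as np, cv2
from plant import monitor, eyes, manip
def grab(cam,fn=None):
    f=eyes.grab_frame(cam)
    if fn: cv2.imwrite('pics/'+fn,f['pixels'][:,:,::-1])
    return f
E
python3 - <<'E'
from h import *
s=monitor.state();print(s['time'],s['tool_pos'],s['tool_rot'],s['gripper_width'])
for c in ['scene','side']:
    f=grab(c,c+'0.png')
    for n in ['coupling_top','large_ring_top','spindle_top','spacer_top','small_ring_top','canister','mug']:
        print(c,n,[(np.round(d['uv'],1).tolist(),round(d['p'],2)) for d in eyes.pinpoint(n,c)][:4])
print(monitor.state()['time'])
E
```

```text
0.0 [0.26233967 0.56650441 0.2010406 ] [-3.48438188e-04  2.15211297e-01  9.76566939e-01 -9.94526152e-04] 0.9985104384944947
scene coupling_top [([264.3, 258.0], 0.61)]
scene large_ring_top [([378.2, 197.6], 0.75), ([340.4, 187.0], 0.72), ([346.9, 237.9], 0.51), ([308.2, 252.0], 0.16)]
scene spindle_top [([381.4, 244.4], 0.91)]
scene spacer_top [([214.0, 268.0], 0.6)]
scene small_ring_top [([308.9, 250.2], 0.44)]
scene canister [([252.4, 322.6], 0.71), ([296.3, 276.0], 0.3)]
scene mug [([106.9, 365.2], 0.73), ([296.1, 276.7], 0.23)]
side coupling_top [([301.1, 251.4], 0.89)]
side large_ring_top [([269.5, 199.3], 0.79), ([189.1, 196.8], 0.72), ([211.8, 173.8], 0.71)]
side spindle_top [([326.4, 157.1], 0.7), ([339.2, 226.5], 0.49)]
side spacer_top []
side small_ring_top [([288.5, 228.9], 0.69)]
side canister [([377.8, 268.0], 0.56)]
side mug [([453.0, 376.3], 0.86)]
0.8
```

View pics/scene0.png

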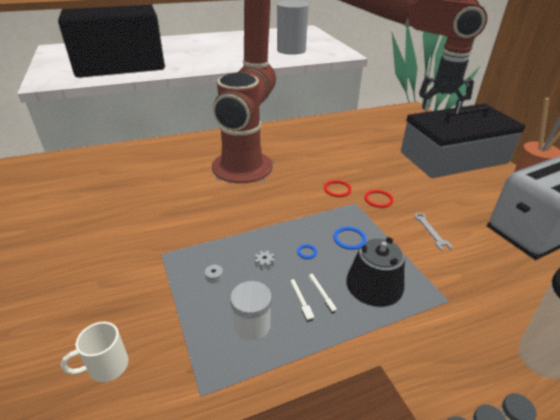

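View pics/side0.png

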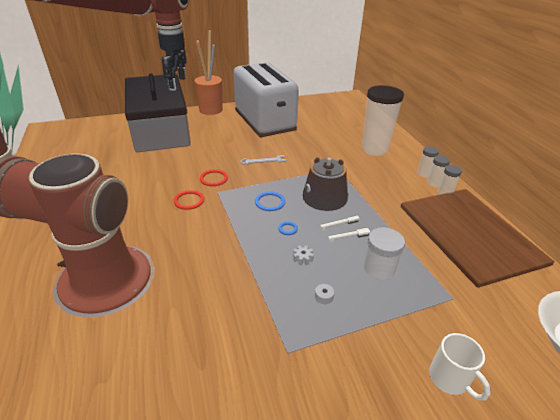

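```bash
python3 - <<'E'
import cv2
a=cv2.imread('pics/scene0.png')[150:300,180:420]
b=cv2.imread('pics/side0.png')[130:280,160:400]
cv2.imwrite('pics/crop0.png',cv2.resize(cv2.vconcat([a,b]),None,fx=2,fy=2,interpolation=cv2.INTER_CUBIC)) 
E
```

```text
(no output)
```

View pics/crop0.png

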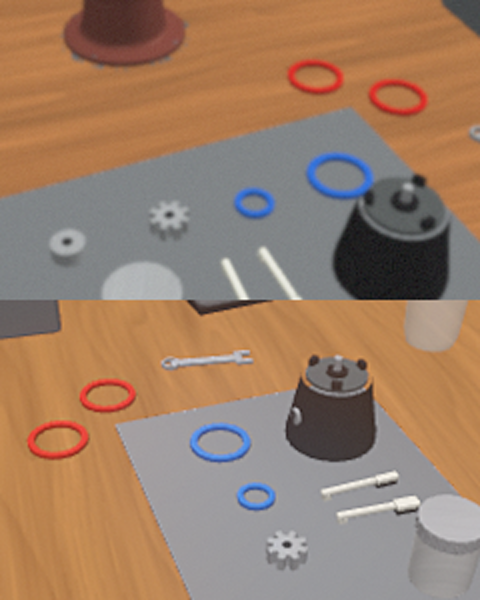

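In the scene view, the look-alikes are:
- **Coupling:** toothed disc at (264,258), against the smooth spacer at (214,271).
- **Large ring:** large blue ring at (349,237), against the small blue ring at (308,251) and the red rings at (338,188) and (379,198).
- **Spindle:** (382,243), with three dark lugs around the base's rim.

The targets are the toothed disc, the large blue ring and the steel spindle. In the side view they're at about (302,252), (270,200) and (328,159), and the crop confirms this.

```bash
cat >> h.py <<'E'
def cammat(f):
    R=cv2.Rodrigues(np.array(f['rvec'],float))[0]; return np.array(f['mtx']),R,np.array(f['tvec'],float).ravel()
def ray(K,R,t,uv):
    d=R.T@np.linalg.inv(K)@np.array([uv[0],uv[1],1.]); return -R.T@t, d/np.linalg.norm(d)
def tri(rs):
    A=sum(np.eye(3)-np.outer(d,d) for c,d in rs); b=sum((np.eye(3)-np.outer(d,d))@c for c,d in rs)
    p=np.linalg.solve(A,b); return p,[round(1000*np.linalg.norm((np.eye(3)-np.outer(d,d))@(p-c)),1) for c,d in rs]
def atz(r,z): c,d=r; return c+d*(z-c[2])/d[2]
def wristcam(f,s):
    from scipy.spatial.transform import Rotation as Ro
    q=s['tool_rot']; Rt=Ro.from_quat([q[1],q[2],q[3],q[0]]).as_matrix(); H=np.array(f['hand_eye'])
    Rw=Rt@H[:3,:3]; o=Rt@H[:3,3]+np.array(s['tool_pos'])
    R=Rw.T; return np.array(f['mtx']),R,-R@o
E
python3 - <<'E'
from h import *
fs=cammat(grab('scene'));fd=cammat(grab('side'))
T={'coup':((264.3,258),(301.1,251.4),.025),'coupv':((264,257.5),(303,252),.025),'ring':((346.9,237.9),(269.5,199.3),.011),'ringv':((349.5,237.2),(270,200.7),.011),'spin':((381.4,244.4),(326.4,157.1),.14),'spinv':((382,243),(328.5,159),.14),'small':((308.9,250.2),(288.5,228.9),.011),'red1':((378.2,197.6),(211.8,173.8),.008)}
for k,(a,b,z) in T.items():
    r=[ray(*fs,a),ray(*fd,b)]; p,e=tri(r); print(k,p.round(4),e,[atz(x,z).round(4).tolist()[:2] for x in r])
K,R,t=fs; print(-R.T@t, -fd[1].T@fd[2])
s=monitor.state(); f=grab('wrist','w0.png'); print(np.array(f['hand_eye']).round(3),f['mtx'])
E
```

```text
coup [ 0.4838 -0.0659  0.0225] [np.float64(2.8), np.float64(2.8)] [[0.4888, -0.0691], [0.4824, -0.0647]]
coupv [ 0.4864 -0.0688  0.0251] [np.float64(0.6), np.float64(0.6)] [[0.4869, -0.0693], [0.4864, -0.068]]
ring [0.4689 0.1792 0.0132] [np.float64(4.5), np.float64(4.5)] [[0.4712, 0.1757], [0.4694, 0.1888]]
ringv [0.4696 0.1846 0.0092] [np.float64(0.4), np.float64(0.4)] [[0.4708, 0.184], [0.4689, 0.1816]]
spin [0.6359 0.1668 0.1396] [np.float64(5.8), np.float64(5.8)] [[0.6418, 0.16], [0.6369, 0.1763]]
spinv [0.6383 0.1636 0.1405] [np.float64(0.3), np.float64(0.3)] [[0.6381, 0.1637], [0.6388, 0.1648]]
small [0.4846 0.0539 0.0068] [np.float64(4.7), np.float64(4.7)] [[0.4842, 0.0567], [0.4834, 0.0428]]
red1 [0.3243 0.3619 0.0124] [np.float64(5.6), np.float64(5.6)] [[0.326, 0.3587], [0.3242, 0.3785]]
[ 1.19746997 -0.28287702  0.75152242] [ 0.20415345 -0.75147434  0.73869092]
[[-0.002 -0.956 -0.293  0.075]
 [ 1.    -0.002 -0.001 -0.001]
 [ 0.    -0.293  0.956 -0.172]
 [ 0.     0.     0.     1.   ]] [[369.95955038   0.         280.7386204 ]
 [  0.         369.95955038 209.95210995]
 [  0.           0.           1.        ]]
```

View pics/w0.png

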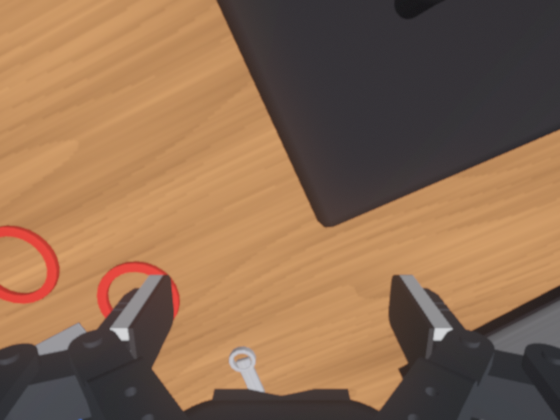

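The hand-checked pixels agree to within 1 mm, and the heights match the text (25, 9 and 140 mm). That gives the coupling at (0.4865, -0.0685), the ring at (0.4695, 0.184) and the spindle at (0.6385, 0.164). I'll rise first, shut the fingers, move across, and refine with the wrist camera.

Call:
step_arm(motion=[[0, 0, 0.08, 0, 0, 0, 255], [0, 0, 0.16, 0, 0, 0, 255], [0.02, -0.06, 0.2, 0, 0, 0, 255], [0.04, -0.13, 0.2, 0, 0, 0, 255], [0.07, -0.21, 0.2, 0, 0, 0, 255], [0.1, -0.29, 0.2, 0, 0, 0, 255], [0.13, -0.37, 0.2, 0, 0, 0, 255], [0.16, -0.45, 0.2, 0, 0, 0, 255], [0.19, -0.53, 0.2, 0, 0, 0, 255], [0.22, -0.61, 0.2, 0, 0, 0, 255]])

```text
time: 1.95
tool_pos: [0.3729, 0.2605, 0.3025]
tool_rot: [0.0, 0.215, 0.977, 0.0]
contact_force: [1.1, -1.1, 0.3]
gripper_width: 0.003
```

```bash
python3 - <<'E'
from h import *
s=monitor.state(); f=grab('wrist','w1.png'); C=wristcam(f,s)
for n,z in [('large_ring_top',.011),('spindle_top',.14)]:
    for d in eyes.pinpoint(n,'wrist'): print(n,d['p'],np.round(d['uv'],1),atz(ray(*C,d['uv']),z))
np.save('C1.npy',np.array([*C[0],*C[1],C[2]])); print(s['tool_pos'],s['joint_pos'])
E
```

```text
[0.37291868 0.26052764 0.30251729] [ 4.46021666e-01 -4.06308592e-01  1.85170578e+00 -9.55891226e-05
  1.69533766e+00 -6.91472446e-01]
```

View pics/w1.png

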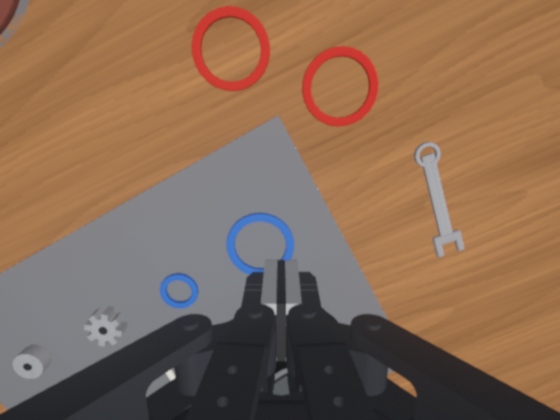

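Call:
step_arm(motion=[[0.03, -0.08, 0, 0, 0, 0, 255], [0.06, -0.16, 0, 0, 0, 0, 255], [0.09, -0.24, 0, 0, 0, 0, 255], [0.12, -0.32, 0, 0, 0, 0, 255], [0.15, -0.4, 0, 0, 0, 0, 255], [0.18, -0.48, 0, 0, 0, 0, 255], [0.2, -0.56, 0, 0, 0, 0, 255], [0.22, -0.62, 0, 0, 0, 0, 255], [0.228, -0.66, 0, 0, 0, 0, 255], [0.228, -0.66, 0, 0, 0, 0, 255]])

```text
time: 3.1
tool_pos: [0.4872, -0.0688, 0.3019]
tool_rot: [-0.0, 0.216, 0.976, 0.0]
contact_force: [-0.0, -0.1, 0.9]
gripper_width: 0.003
```

The wrist view shows the large blue ring at (260,244), the small ring at (179,290), the toothed coupling at (103,328) and the spacer at (30,365).

```bash
python3 - <<'E'
from h import *
s=monitor.state(); f=grab('wrist','w2.png'); C=wristcam(f,s)
for n,z in [('coupling_top',.025)]:
    for d in eyes.pinpoint(n,'wrist'): print(n,d['p'],np.round(d['uv'],1),atz(ray(*C,d['uv']),z))
np.save('C2.npy',np.array([*C[0],*C[1],C[2]]))
M=np.load('C1.npy');C1=(M[:3],M[3:6],M[6])
print('ring w1',atz(ray(*C1,(260.5,244)),.011),'coup w1',atz(ray(*C1,(103,330)),.025))
a=f['pixels'][60:260,180:380,::-1]; cv2.imwrite('pics/w2c.png',cv2.resize(a,None,fx=3,fy=3,interpolation=cv2.INTER_CUBIC)); print(s['tool_pos'],s['joint_pos'][5])
E
```

```text
coupling_top 0.87 [282.1 161.6] [ 0.48773091 -0.06823357  0.025     ]
ring w1 [0.4653007  0.18669125 0.011     ] coup w1 [ 0.48430953 -0.06876172  0.025     ]
[ 0.48724271 -0.06881348  0.30186335] -1.426846163579591
```

View pics/w2c.png

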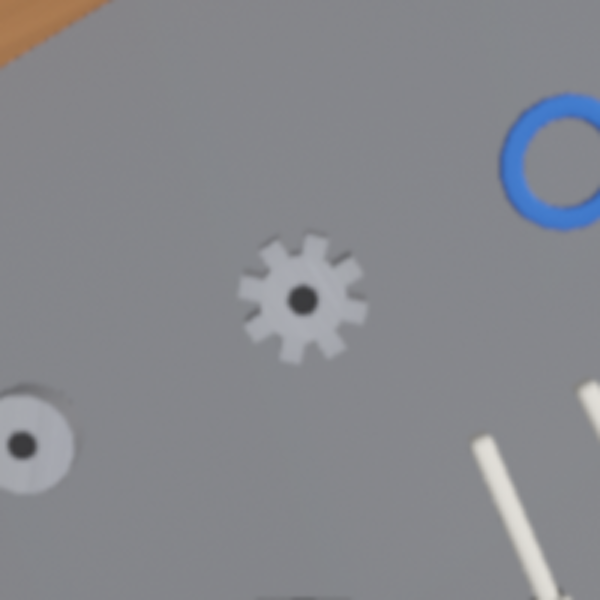

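The toothed coupling is directly below the tool, bore at (281,160), and every estimate agrees within 2 mm. I'm descending to z ≈ 0.050, 25 mm above its top.

Call:
step_arm(motion=[[0, 0, -0.08, 0, 0, 0, 255], [0, 0, -0.16, 0, 0, 0, 255], [0, 0, -0.24, 0, 0, 0, 255], [0, 0, -0.32, 0, 0, 0, 255], [0, 0, -0.39, 0, 0, 0, 255], [0, 0, -0.44, 0, 0, 0, 255], [0, 0, -0.475, 0, 0, 0, 255], [0, 0, -0.495, 0, 0, 0, 255], [0, 0, -0.504, 0, 0, 0, 255], [0, 0, -0.504, 0, 0, 0, 255]])

```text
time: 4.2
tool_pos: [0.4869, -0.0672, 0.0505]
tool_rot: [0.0, 0.215, 0.977, 0.0]
contact_force: [0.5, -0.1, 0.0]
gripper_width: -0.0
```

```bash
python3 - <<'E'
from h import *
s=monitor.state(); f=grab('wrist','w3.png'); C=wristcam(f,s)
grab('side','s3.png'); print(s['tool_pos'],s['contact_force'])
a=cv2.imread('pics/w3.png')[60:300,140:420];b=cv2.imread('pics/s3.png')[150:390,180:460]
cv2.imwrite('pics/w3c.png',cv2.resize(cv2.hconcat([a,b]),(800,343)))
E
```

```text
[ 0.48687141 -0.06722829  0.05049152] [ 0.52837996 -0.07307803  0.01066324]
```

View pics/w3c.png

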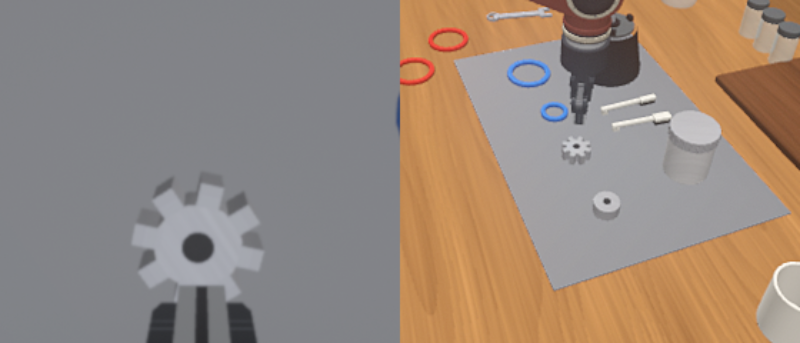

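```bash
python3 - <<'E'
from h import *
s=monitor.state(); f=grab('wrist'); C=wristcam(f,s)
r3=ray(*C,(278.6,232.9)); print(s['tool_pos'],atz(r3,.025))
M=np.load('C2.npy');r2=ray(M[:3],M[3:6],M[6],(281,159.7)); print(atz(r2,.025),tri([r2,r3]))
E
```

```text
[ 0.48765627 -0.06783597  0.05155986] [ 0.48621186 -0.06937061  0.025     ]
[ 0.48505309 -0.068464    0.025     ] (array([ 0.48400005, -0.06813491,  0.03170011]), [np.float64(0.1), np.float64(0.1)])
```

The tip is within about 2 mm of the bore and 25 mm above it. Holding still.

Call:
step_arm(motion=[[0, 0, 0, 0, 0, 0, 255], [0, 0, 0, 0, 0, 0, 255], [0, 0, 0, 0, 0, 0, 255], [0, 0, 0, 0, 0, 0, 255], [0, 0, 0, 0, 0, 0, 255], [0, 0, 0, 0, 0, 0, 255], [0, 0, 0, 0, 0, 0, 255], [0, 0, 0, 0, 0, 0, 255], [0, 0, 0, 0, 0, 0, 255], [0, 0, 0, 0, 0, 0, 255]])

```text
time: 5.35
tool_pos: [0.4867, -0.0679, 0.0503]
tool_rot: [-0.0, 0.215, 0.977, 0.0]
contact_force: [0.7, 0.1, -0.2]
gripper_width: -0.003
```

Call:
step_arm(motion=[[0, 0, 0, 0, 0, 0, 255], [0, 0, 0, 0, 0, 0, 255], [0, 0, 0, 0, 0, 0, 255], [0, 0, 0, 0, 0, 0, 255], [0, 0, 0, 0, 0, 0, 255], [0, 0, 0, 0, 0, 0, 255], [0, 0, 0, 0, 0, 0, 255], [0, 0, 0, 0, 0, 0, 255], [0, 0, 0, 0, 0, 0, 255], [0, 0, 0, 0, 0, 0, 255]])

```text
time: 6.35
tool_pos: [0.4867, -0.0679, 0.0503]
tool_rot: [-0.0, 0.215, 0.977, -0.0]
contact_force: [0.2, 0.3, 0.7]
gripper_width: -0.002
```

Call:
step_arm(motion=[[0, 0, 0, 0, 0, 0, 255], [0, 0, 0, 0, 0, 0, 255], [0, 0, 0, 0, 0, 0, 255], [0, 0, 0, 0, 0, 0, 255], [0, 0, 0, 0, 0, 0, 255], [0, 0, 0, 0, 0, 0, 255], [0, 0, 0, 0, 0, 0, 255], [0, 0, 0, 0, 0, 0, 255], [0, 0, 0, 0, 0, 0, 255], [0, 0, 0, 0, 0, 0, 255]])

```text
time: 7.35
tool_pos: [0.4867, -0.0679, 0.0503]
tool_rot: [-0.0, 0.215, 0.977, -0.0]
contact_force: [0.4, -0.4, -0.4]
gripper_width: -0.002
```

Call:
step_arm(motion=[[0, 0, 0.05, 0, 0, 0, 255], [0, 0, 0.13, 0, 0, 0, 255], [0, 0, 0.21, 0, 0, 0, 255], [0, 0, 0.29, 0, 0, 0, 255], [0, 0, 0.37, 0, 0, 0, 255], [0, 0, 0.44, 0, 0, 0, 255], [0, 0, 0.48, 0, 0, 0, 255], [0, 0, 0.504, 0, 0, 0, 255], [0, 0, 0.504, 0, 0, 0, 255]])

```text
time: 8.25
tool_pos: [0.4874, -0.0681, 0.3041]
tool_rot: [0.002, 0.215, 0.977, -0.0]
contact_force: [0.3, 0.0, -1.2]
gripper_width: 0.003
```

Call:
step_arm(motion=[[0, 0.05, 0, 0, 0, 0, 255], [-0.01, 0.12, 0, 0, 0, 0, 255], [-0.015, 0.2, 0, 0, 0, 0, 255], [-0.02, 0.28, 0, 0, 0, 0, 255], [-0.025, 0.36, 0, 0, 0, 0, 255], [-0.03, 0.43, 0, 0, 0, 0, 255], [-0.033, 0.475, 0, 0, 0, 0, 255], [-0.036, 0.505, 0, 0, 0, 0, 255], [-0.036, 0.505, 0, 0, 0, 0, 255], [-0.036, 0.505, 0, 0, 0, 0, 255]])

```text
time: 9.25
tool_pos: [0.4681, 0.1842, 0.3006]
tool_rot: [-0.001, 0.215, 0.977, -0.001]
contact_force: [0.1, -0.1, -0.4]
gripper_width: -0.001
```

```bash
python3 - <<'E'
from h import *
s=monitor.state(); f=grab('wrist','w4.png'); C=wristcam(f,s)
for n,z in [('large_ring_top',.011),('spindle_top',.14)]:
    for d in eyes.pinpoint(n,'wrist'): print(n,d['p'],np.round(d['uv'],1),atz(ray(*C,d['uv']),z))
hsv=cv2.cvtColor(f['pixels'],cv2.COLOR_RGB2HSV); m=cv2.inRange(hsv,(100,120,80),(130,255,255))
for c in cv2.findContours(m,cv2.RETR_CCOMP,cv2.CHAIN_APPROX_NONE)[0]:
    if len(c)>40: e=cv2.fitEllipse(c); print(np.round(e[0],1),np.round(e[1],1),atz(ray(*C,e[0]),.011))
print(s['tool_pos']); np.save('C4.npy',np.array([*C[0],*C[1],C[2]]))
E
```

```text
large_ring_top 0.35 [ 32.3 294.9] [ 0.49307245 -0.21409994  0.011     ]
spindle_top 0.71 [337.1 331.8] [0.63690216 0.16943113 0.14      ]
spindle_top 0.67 [192.  211.9] [0.45798076 0.09542373 0.14      ]
spindle_top 0.45 [323.5 273.8] [0.56936635 0.18268671 0.14      ]
[193.9 211.1] [37.7 40. ] [0.48058392 0.05160677 0.011     ]
[194.1 211.3] [25.9 29.1] [0.48082022 0.05176266 0.011     ]
[282.2 157.9] [71.2 71.3] [0.46594569 0.1855855  0.011     ]
[282.1 158.1] [56.4 56.6] [0.466124   0.18540793 0.011     ]
[0.46814144 0.18424293 0.3005877 ]
```

View pics/w4.png

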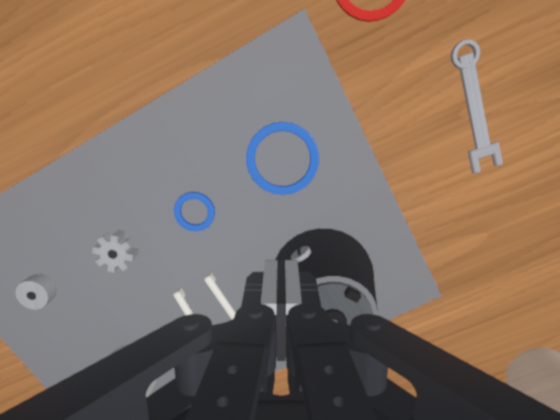

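The large blue ring at (282,158) is centred beneath the tool; wrist and stereo differ by 3 mm and the tool is between them. The small ring is at (194,211). I'm descending to z ≈ 0.036.

Call:
step_arm(motion=[[0, 0, -0.08, 0, 0, 0, 255], [0, 0, -0.16, 0, 0, 0, 255], [0, 0, -0.24, 0, 0, 0, 255], [0, 0, -0.32, 0, 0, 0, 255], [0, 0, -0.4, 0, 0, 0, 255], [0, 0, -0.46, 0, 0, 0, 255], [0, 0, -0.5, 0, 0, 0, 255], [0, 0, -0.52, 0, 0, 0, 255], [0, 0, -0.53, 0, 0, 0, 255], [0, 0, -0.53, 0, 0, 0, 255]])

```text
time: 10.4
tool_pos: [0.4691, 0.1843, 0.0376]
tool_rot: [0.0, 0.216, 0.977, 0.0]
contact_force: [0.0, -1.6, -0.3]
gripper_width: 0.0
```

```bash
python3 - <<'E'
from h import *
s=monitor.state(); f=grab('wrist','w5.png'); C=wristcam(f,s)
hsv=cv2.cvtColor(f['pixels'],cv2.COLOR_RGB2HSV); m=cv2.inRange(hsv,(100,120,80),(130,255,255))
M=np.load('C4.npy'); 
for c in cv2.findContours(m,cv2.RETR_CCOMP,cv2.CHAIN_APPROX_NONE)[0]:
    if len(c)>100:
        c=cv2.convexHull(c); e=cv2.fitEllipse(c); print(np.round(e[0],1),np.round(e[1],1),atz(ray(*C,e[0]),.011),tri([ray(M[:3],M[3:6],M[6],(282.1,158)),ray(*C,e[0])]))
print(s['tool_pos'])
E
```

```text
[ 97.7 330.1] [73.3 86.1] [0.47842411 0.05305019 0.011     ] (array([0.42806665, 0.19173446, 0.17670527]), [np.float64(14.8), np.float64(14.8)])
[281.9 225.5] [150.6 158.7] [0.46429604 0.18638349 0.011     ] (array([0.4673935 , 0.18490715, 0.00128341]), [np.float64(0.1), np.float64(0.1)])
[0.46905423 0.18429683 0.03756628]
```

View pics/w5.png

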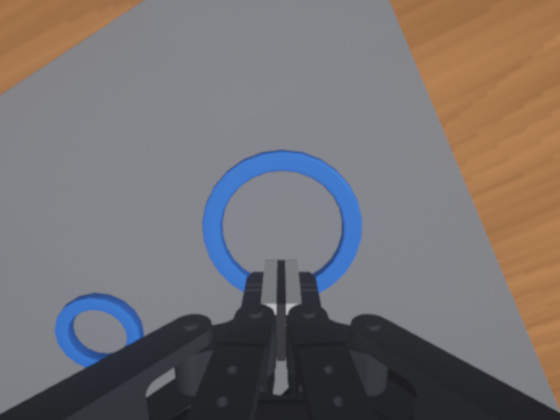

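The ring centre comes out around (0.467, 0.185), since the gripper hides part of the fitted outline. I'll nudge 1.5 mm and hold.

Call:
step_arm(motion=[[-0.003, 0.001, -0.002, 0, 0, 0, 255], [-0.003, 0.001, -0.002, 0, 0, 0, 255], [-0.003, 0.001, -0.002, 0, 0, 0, 255], [-0.003, 0.001, -0.002, 0, 0, 0, 255], [-0.003, 0.001, -0.002, 0, 0, 0, 255], [-0.003, 0.001, -0.002, 0, 0, 0, 255], [-0.003, 0.001, -0.002, 0, 0, 0, 255], [-0.003, 0.001, -0.002, 0, 0, 0, 255], [-0.003, 0.001, -0.002, 0, 0, 0, 255], [-0.003, 0.001, -0.002, 0, 0, 0, 255]])

```text
time: 11.45
tool_pos: [0.4672, 0.1851, 0.0363]
tool_rot: [-0.0, 0.215, 0.977, -0.0]
contact_force: [0.3, 0.7, 0.1]
gripper_width: 0.001
```

Call:
step_arm(motion=[[0, 0, 0, 0, 0, 0, 255], [0, 0, 0, 0, 0, 0, 255], [0, 0, 0, 0, 0, 0, 255], [0, 0, 0, 0, 0, 0, 255], [0, 0, 0, 0, 0, 0, 255], [0, 0, 0, 0, 0, 0, 255], [0, 0, 0, 0, 0, 0, 255], [0, 0, 0, 0, 0, 0, 255], [0, 0, 0, 0, 0, 0, 255], [0, 0, 0, 0, 0, 0, 255]])

```text
time: 12.45
tool_pos: [0.4672, 0.1851, 0.0363]
tool_rot: [0.0, 0.215, 0.977, 0.0]
contact_force: [0.0, 0.4, 1.2]
gripper_width: 0.001
```

Call:
step_arm(motion=[[0, 0, 0, 0, 0, 0, 255], [0, 0, 0, 0, 0, 0, 255], [0, 0, 0, 0, 0, 0, 255], [0, 0, 0, 0, 0, 0, 255], [0, 0, 0, 0, 0, 0, 255], [0, 0, 0, 0, 0, 0, 255], [0, 0, 0, 0, 0, 0, 255], [0, 0, 0, 0, 0, 0, 255], [0, 0, 0, 0, 0, 0, 255], [0, 0, 0, 0, 0, 0, 255]])

```text
time: 13.45
tool_pos: [0.4672, 0.1851, 0.0363]
tool_rot: [-0.0, 0.215, 0.977, 0.0]
contact_force: [0.4, 0.0, 0.1]
gripper_width: -0.001
```

Call:
step_arm(motion=[[0, 0, 0.05, 0, 0, 0, 255], [0, 0, 0.13, 0, 0, 0, 255], [0, 0, 0.21, 0, 0, 0, 255], [0, 0, 0.29, 0, 0, 0, 255], [0, 0, 0.37, 0, 0, 0, 255], [0, 0, 0.44, 0, 0, 0, 255], [0, 0, 0.5, 0, 0, 0, 255], [0, 0, 0.54, 0, 0, 0, 255], [0, 0, 0.56, 0, 0, 0, 255], [0, 0, 0.56, 0, 0, 0, 255]])

```text
time: 14.45
tool_pos: [0.4677, 0.1852, 0.3178]
tool_rot: [0.001, 0.215, 0.977, 0.001]
contact_force: [0.3, 0.7, 0.2]
gripper_width: -0.002
```

Call:
step_arm(motion=[[0.04, 0, 0, 0, 0, 0, 255], [0.1, -0.01, 0, 0, 0, 0, 255], [0.18, -0.02, 0, 0, 0, 0, 255], [0.25, -0.03, 0, 0, 0, 0, 255], [0.3, -0.035, 0, 0, 0, 0, 255], [0.33, -0.04, 0, 0, 0, 0, 255], [0.341, -0.042, 0, 0, 0, 0, 255], [0.341, -0.042, 0, 0, 0, 0, 255], [0.341, -0.042, 0, 0, 0, 0, 255]])

```text
time: 15.35
tool_pos: [0.6369, 0.1643, 0.3155]
tool_rot: [-0.001, 0.215, 0.977, -0.0]
contact_force: [0.4, 0.4, -0.4]
gripper_width: 0.0
```

```bash
python3 - <<'E'
from h import *
s=monitor.state(); f=grab('wrist','w6.png'); C=wristcam(f,s)
for n,z in [('spindle_top',.14)]:
    for d in eyes.pinpoint(n,'wrist'): print(n,d['p'],np.round(d['uv'],1),atz(ray(*C,d['uv']),z))
print(s['tool_pos']); np.save('C6.npy',np.array([*C[0],*C[1],C[2]]))
a=f['pixels'][100:300,180:380,::-1]; cv2.imwrite('pics/w6c.png',cv2.resize(a,None,fx=3,fy=3,interpolation=cv2.INTER_CUBIC))
E
```

```text
spindle_top 0.68 [283.6 180.6] [0.63894638 0.16527239 0.14      ]
[0.63688969 0.16425872 0.3154932 ]
```

View pics/w6c.png

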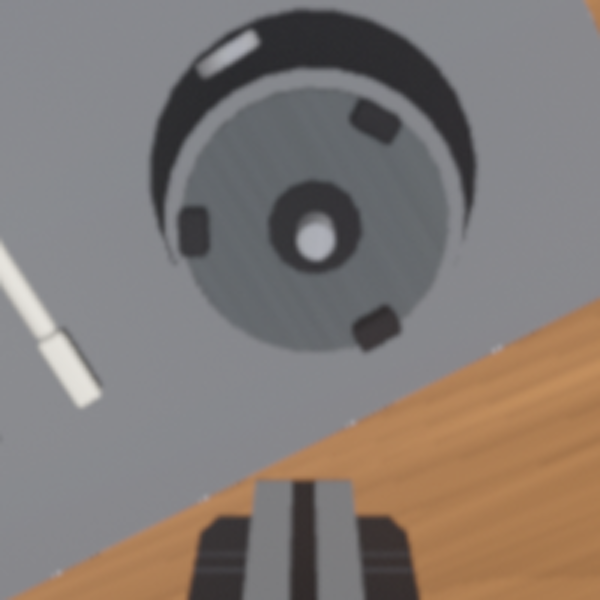

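The spindle tip at (285,180) gives about (0.6395, 0.1665), against stereo (0.638, 0.164), so I'll aim at (0.639, 0.165). I'm descending with the final 2 cm slow.

Call:
step_arm(motion=[[0.002, 0.001, -0.04, 0, 0, 0, 255], [0.004, 0.002, -0.1, 0, 0, 0, 255], [0.004, 0.002, -0.16, 0, 0, 0, 255], [0.004, 0.002, -0.21, 0, 0, 0, 255], [0.004, 0.002, -0.24, 0, 0, 0, 255], [0.004, 0.002, -0.26, 0, 0, 0, 255], [0.004, 0.002, -0.28, 0, 0, 0, 255], [0.004, 0.002, -0.29, 0, 0, 0, 255], [0.004, 0.002, -0.3, 0, 0, 0, 255], [0.004, 0.002, -0.3, 0, 0, 0, 255]])

```text
time: 16.45
tool_pos: [0.6397, 0.1651, 0.1662]
tool_rot: [-0.0, 0.215, 0.977, -0.0]
contact_force: [0.1, 0.4, -0.1]
gripper_width: 0.002
```

```bash
python3 - <<'E'
from h import *
s=monitor.state(); f=grab('wrist','w7.png'); C=wristcam(f,s)
M=np.load('C6.npy');r6=ray(M[:3],M[3:6],M[6],(285.3,180.3)); print(atz(r6,.14))
for d in eyes.pinpoint('spindle_top','wrist'): r=ray(*C,d['uv']);print(d['p'],np.round(d['uv'],1),atz(r,.14),tri([r,r6]))
print(s['tool_pos'])
a=f['pixels'][140:340,180:380,::-1]; g=grab('side')['pixels'][60:260,240:440,::-1]
cv2.imwrite('pics/w7c.png',cv2.resize(cv2.hconcat([a,g]),(800,400),interpolation=cv2.INTER_CUBIC))
E
```

```text
[0.63936725 0.16687451 0.14      ]
[0.63971842 0.16509712 0.16619591]
```

View pics/w7c.png

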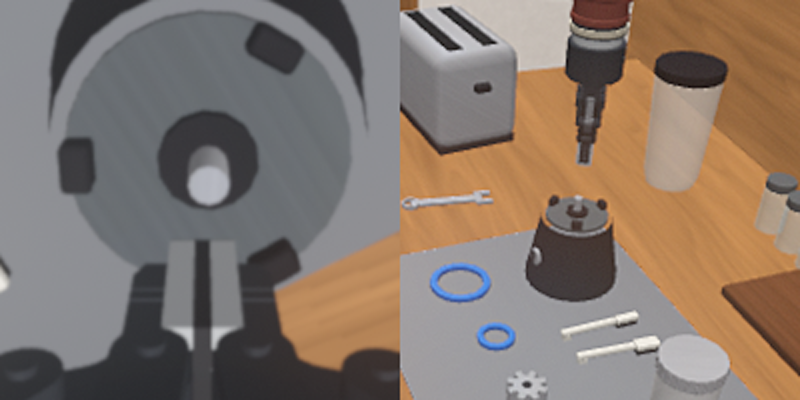

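In the side view the fingertip looks further above the spindle than 26 mm, so I'll check it by projection.

```bash
python3 - <<'E'
from h import *
s=monitor.state(); ims=[]
for c,(y,x) in [('side',(90,260)),('scene',(150,310))]:
    f=grab(c); K,R,t=cammat(f)
    P=lambda p:(lambda q:(q[:2]/q[2]))(K@(R@np.array(p)+t))
    a=cv2.resize(f['pixels'][y:y+130,x:x+130,::-1],None,fx=3,fy=3,interpolation=cv2.INTER_CUBIC)
    for p,col in [(s['tool_pos'],(0,255,0)),((.639,.1655,.14),(0,0,255))]:
        u=P(p); print(c,u.round(1)); cv2.circle(a,(int((u[0]-x)*3+1),int((u[1]-y)*3+1)),4,col,1)
    ims.append(a)
cv2.imwrite('pics/chk.png',cv2.hconcat(ims))
E
```

```text
side [329.8 150.6]
side [328.5 158.9]
scene [385.1 234.4]
scene [382.9 243.1]
```

View pics/chk.png

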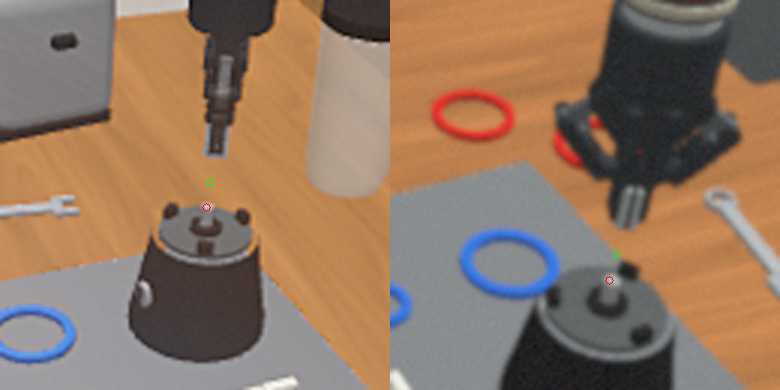

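```bash
python3 - <<'E'
from h import *
s=monitor.state()
fs=grab('side','s8.png');fc=grab('scene','c8.png'); w=grab('wrist','w8.png')
a=cv2.resize(fs['pixels'][100:170,295:365,::-1],(400,400),interpolation=cv2.INTER_NEAREST)
b=cv2.resize(fc['pixels'][190:260,350:420,::-1],(400,400),interpolation=cv2.INTER_NEAREST)
cv2.imwrite('pics/z8.png',cv2.hconcat([a,b]))
p,e=tri([ray(*cammat(fs),(331.7,142)),ray(*cammat(fc),(389,225))]);print('tip',p,e,s['tool_pos'])
C=wristcam(w,s)
def P(q): v=C[0]@(C[1]@q+C[2]); return v[:2]/v[2]
for dz in (0,.01,.02,.03): print(dz,P(s['tool_pos']+[0,0,dz]), P(s['tool_pos']+[-.011*.907,.011*.42,dz]))
E
```

```text
tip [0.64299294 0.16688764 0.19450316] [np.float64(1.3), np.float64(1.3)] [0.64009592 0.16511981 0.16702932]
0 [282.27621403 252.76593484] [282.25866512 232.32715128]
0.01 [282.36445699 261.2097489 ] [282.34758189 239.80434702]
0.02 [282.46276666 270.6168289 ] [282.44684152 248.15129559]
0.03 [282.57296985 281.16197895] [282.55836009 257.5291236 ]
```

View pics/z8.png

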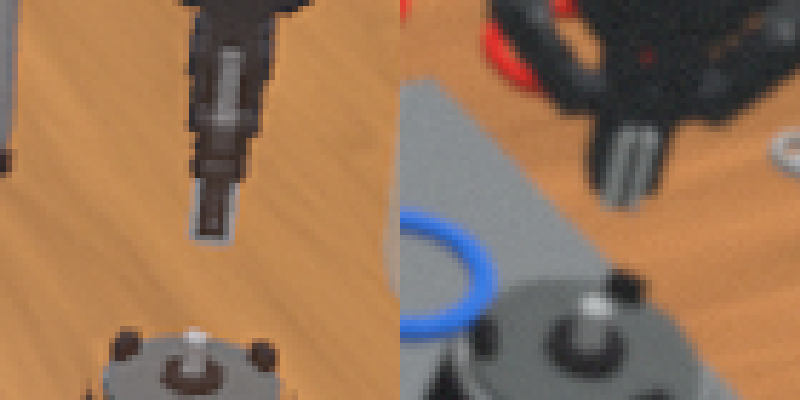

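View pics/w8.png

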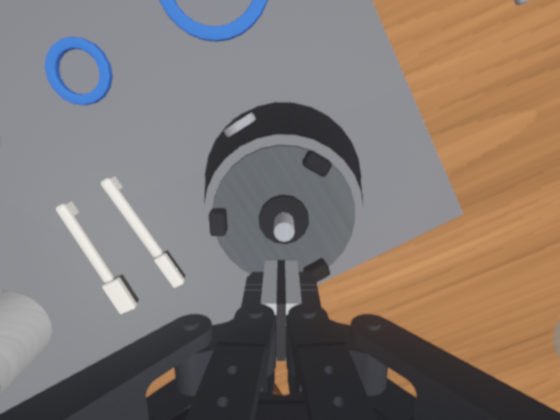

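```bash
python3 - <<'E'
from h import *
s=monitor.state(); ims=[]
for c,(y,x) in [('side',(20,250)),('scene',(80,300))]:
    f=grab(c); K,R,t=cammat(f)
    P=lambda p:(lambda q:(q[:2]/q[2]))(K@(R@np.array(p)+t))
    a=cv2.resize(f['pixels'][y:y+195,x:x+130,::-1],None,fx=3,fy=3,interpolation=cv2.INTER_CUBIC)
    for h in range(0,220,20):
        u=P(s['tool_pos']+np.array([0,0,h/1000])); q=(int((u[0]-x)*3+1),int((u[1]-y)*3+1))
        cv2.circle(a,q,3,(0,255,0),-1); cv2.putText(a,str(h),(q[0]+45,q[1]),0,.4,(0,255,255),1)
    ims.append(a)
cv2.imwrite('pics/chk2.png',cv2.hconcat(ims))
# start pose
a=cv2.imread('pics/side0.png');b=cv2.imread('pics/scene0.png'); out=[]
S0=np.array([.26234,.5665,.20104])
for c,im in (('side',a),('scene',b)):
    K,R,t=cammat(eyes.grab_frame(c)); v=K@(R@S0+t);u=v[:2]/v[2];print(c,u)
    x,y=int(u[0])-60,int(u[1])-80; y=max(y,0)
    z=cv2.resize(im[y:y+120,x:x+120],(400,400),interpolation=cv2.INTER_CUBIC)
    for h in range(0,100,20):
        v=K@(R@(S0+[0,0,h/1000])+t);q=v[:2]/v[2]; cv2.circle(z,(int((q[0]-x)*3.33),int((q[1]-y)*3.33)),3,(0,255,0),-1)
    out.append(z)
cv2.imwrite('pics/chk3.png',cv2.hconcat(out))
E
```

```text
side [178.92268977  97.26518302]
scene [436.41989435 124.26064784]
```

View pics/chk2.png

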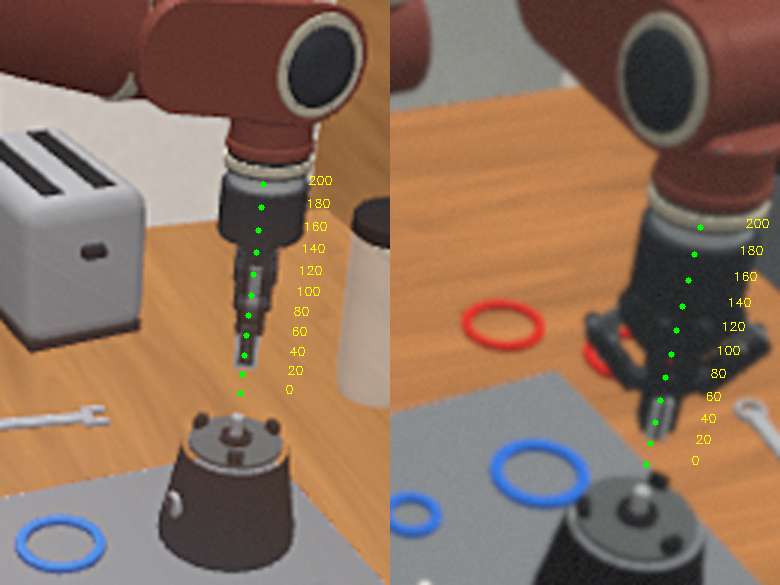

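View pics/chk3.png

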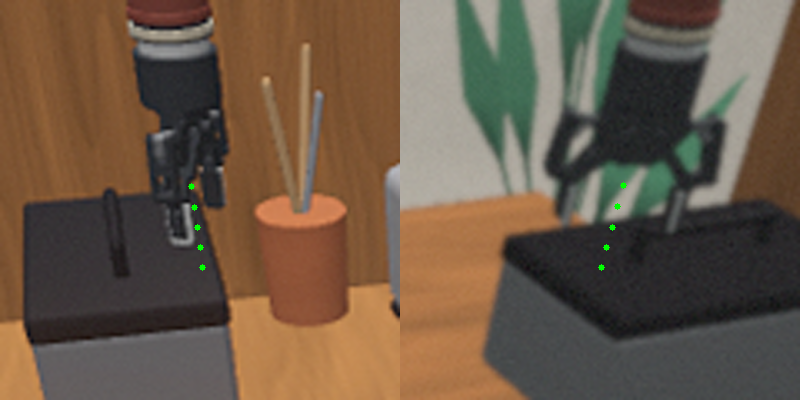

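Three views (side, scene, wrist) all show the visible fingertips about 3 cm behind the reported TCP. My two earlier points were therefore too high, so I'll measure this offset properly before repeating the sequence.

```bash
python3 - <<'E'
from h import *
from scipy.optimize import least_squares
from scipy.spatial.transform import Rotation as Ro
s=monitor.state(); q=s['tool_rot'];Rt=Ro.from_quat([q[1],q[2],q[3],q[0]]).as_matrix();T=s['tool_pos']
cs=cammat(grab('side'));cc=cammat(grab('scene'));w=grab('wrist');cw=wristcam(w,s)
a=cv2.resize(w['pixels'][235:325,235:325,::-1],(540,540),interpolation=cv2.INTER_NEAREST);cv2.imwrite('pics/z9.png',a)
def P(C,p): v=C[0]@(C[1]@p+C[2]); return v[:2]/v[2]
def pred(v,hx,hy):
    c=[T+Rt@np.array([v[0]+i*hx,v[1]+j*hy,-v[2]]) for i in(-1,1) for j in(-1,1)]
    S=np.array([P(cs,x) for x in c]);Q=np.array([P(cc,x) for x in c]);W=np.array([P(cw,x) for x in c])
    return np.array([S[:,0].min()/2+S[:,0].max()/2,S[:,1].max(),Q[:,0].min()/2+Q[:,0].max()/2,Q[:,1].max(),W[:,0].mean(),W[:,1].min()]),(np.ptp(S[:,0]),np.ptp(Q[:,0]),W[:,0])
obs=np.array([332.1,142.2,389.2,226.3,281.5,260.5])
for hx,hy in ((11,8),(11,5),(8,8),(11,11)):
    r=least_squares(lambda v:pred(v/1e3,hx/1e3,hy/1e3)[0]-obs,[0,0,30.]);print(hx,hy,r.x.round(1),r.fun.round(1),pred(r.x/1e3,hx/1e3,hy/1e3)[1])
E
```

```text
11 8 [-0.  -0.3 33.2] [-1.3 -0.  -1.7  0.2  0.3  0.2] (np.float64(8.158446398564081), np.float64(8.597219029115195), array([263.1456955 , 300.56885514, 262.29978051, 301.31149326]))
11 5 [-0.3 -0.3 32.6] [-1.2 -0.4 -1.7  0.3  0.3  0.2] (np.float64(8.06121687889646), np.float64(5.787681552019819), array([270.1964699 , 293.48980359, 269.652168  , 293.9300303 ]))
8 8 [ 1.6 -0.2 30.4] [-1.9  0.7 -2.  -0.2  0.5  0.4] (np.float64(5.9976972778097775), np.float64(8.261174344534027), array([263.42271003, 300.53024678, 262.82820405, 301.05835813]))
11 11 [ 0.2 -0.3 33.8] [-1.3  0.3 -1.6 -0.   0.3  0.3] (np.float64(8.256409994213584), np.float64(11.407884403253092), array([256.03604992, 307.70672302, 254.8834033 , 308.75691657]))
```

View pics/z9.png

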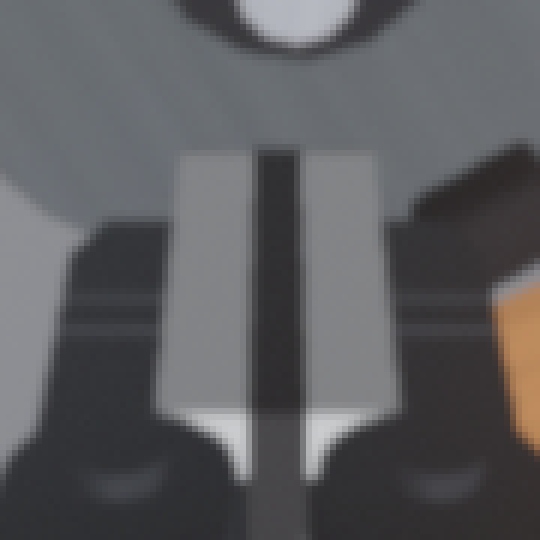

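The fit gives fingertips 33 ± 3 mm behind the reported TCP, with no sideways offset. The visible pad length and the 19 mm grasp distance support this. So all three points need TCP = target top − 8 mm, and I'll redo the sequence in order, rising first.

Call:
step_arm(motion=[[0, 0, 0.06, 0, 0, 0, 255], [0, 0, 0.14, 0, 0, 0, 255], [0, 0, 0.21, 0, 0, 0, 255], [0, 0, 0.24, 0, 0, 0, 255], [-0.03, -0.05, 0.24, 0, 0, 0, 255], [-0.07, -0.11, 0.24, 0, 0, 0, 255], [-0.11, -0.17, 0.24, 0, 0, 0, 255], [-0.15, -0.23, 0.24, 0, 0, 0, 255], [-0.19, -0.29, 0.24, 0, 0, 0, 255], [-0.23, -0.35, 0.24, 0, 0, 0, 255]])

```text
time: 18.2
tool_pos: [0.5233, -0.0109, 0.2849]
tool_rot: [-0.001, 0.215, 0.977, -0.0]
contact_force: [-0.8, -0.0, 0.2]
gripper_width: 0.002
```

Call:
step_arm(motion=[[-0.04, -0.06, 0, 0, 0, 0, 255], [-0.07, -0.1, 0, 0, 0, 0, 255], [-0.078, -0.116, 0, 0, 0, 0, 255], [-0.078, -0.116, -0.06, 0, 0, 0, 255], [-0.078, -0.116, -0.14, 0, 0, 0, 255], [-0.078, -0.116, -0.22, 0, 0, 0, 255], [-0.078, -0.116, -0.3, 0, 0, 0, 255], [-0.078, -0.116, -0.38, 0, 0, 0, 255], [-0.078, -0.116, -0.44, 0, 0, 0, 255], [-0.078, -0.116, -0.46, 0, 0, 0, 255]])

```text
time: 19.2
tool_pos: [0.4826, -0.0664, 0.0515]
tool_rot: [-0.004, 0.215, 0.977, 0.0]
contact_force: [0.4, 0.7, -0.1]
gripper_width: -0.003
```

```bash
cat >> h.py <<'E'
def check(tgt,fn,dz=.033):
    s=monitor.state(); ims=[]; T=np.array(s['tool_pos']);print(T,s['contact_force'],s['time'])
    for c in ('side','scene','wrist'):
        f=grab(c); C=wristcam(f,s) if c=='wrist' else cammat(f)
        P=lambda p:(lambda v:v[:2]/v[2])(C[0]@(C[1]@np.array(p)+C[2]))
        k=P(tgt); x=int(np.clip(k[0]-33,0,494)); y=int(np.clip(k[1]-45,0,354)); 
        a=cv2.resize(f['pixels'][y:y+66,x:x+66,::-1],(264,264),interpolation=cv2.INTER_CUBIC)
        for p,col in ((T+[0,0,dz],(0,255,0)),(tgt,(0,0,255))):
            u=P(p); print(c,u.round(1)); cv2.circle(a,(int((u[0]-x)*4+2),int((u[1]-y)*4+2)),3,col,1)
        ims.append(a)
    cv2.imwrite('pics/'+fn,cv2.hconcat(ims))
E
python3 -c "
from h import *
check((.486,-.0685,.025),'k1.png')"
```

```text
[ 0.48257127 -0.06640885  0.05154527] [ 0.44319766  0.65228517 -0.09840543] 19.2
side [302.7 234.4]
side [302.9 252.1]
scene [264.4 238.8]
scene [264.2 257.2]
wrist [282.5 283.9]
wrist [281.4 241. ]
```

View pics/k1.png

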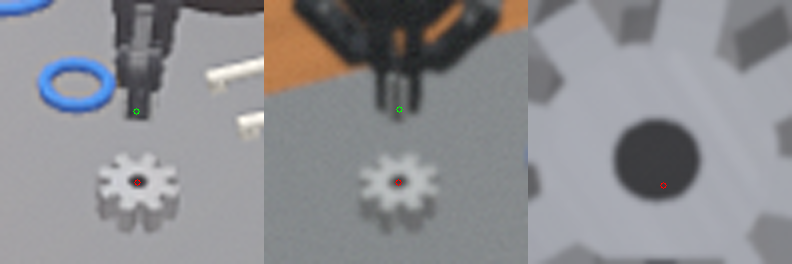

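The tip marker at 33 mm lands on the visible fingertips here too, so the offset is confirmed. I'm lowering the rest of the way.

Call:
step_arm(motion=[[0, 0, -0.02, 0, 0, 0, 255], [0, 0, -0.04, 0, 0, 0, 255], [0, 0, -0.055, 0, 0, 0, 255], [0, 0, -0.065, 0, 0, 0, 255], [0, 0, -0.07, 0, 0, 0, 255], [0, 0, -0.07, 0, 0, 0, 255]])

```text
time: 19.95
tool_pos: [0.4854, -0.0678, 0.0209]
tool_rot: [-0.0, 0.215, 0.977, 0.0]
contact_force: [-0.3, 0.1, 0.6]
gripper_width: -0.002
```

```bash
python3 -c "
from h import *
check((.486,-.0685,.025),'k2.png')"
```

```text
[ 0.48539873 -0.06784552  0.02086254] [-0.30063549  0.05392503  0.64649652] 19.95
side [303.3 243.7]
side [302.9 252.1]
scene [264.3 248.7]
scene [264.2 257.2]
wrist [282.5 284.5]
wrist [281.6 257.7]
```

View pics/k2.png

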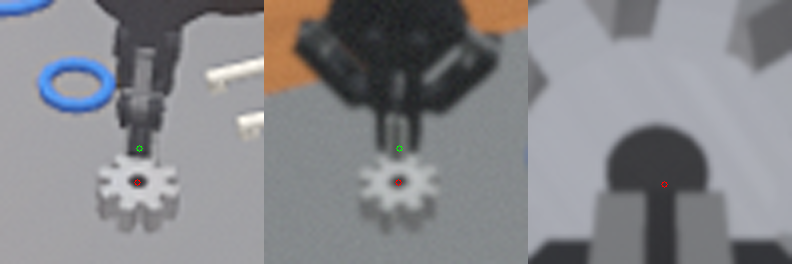

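The tip is about 28 mm above the bore and still clear. I'll go down 4 mm more and hold.

Call:
step_arm(motion=[[0.001, -0.001, -0.008, 0, 0, 0, 255], [0.001, -0.001, -0.008, 0, 0, 0, 255], [0.001, -0.001, -0.008, 0, 0, 0, 255], [0.001, -0.001, -0.008, 0, 0, 0, 255], [0.001, -0.001, -0.008, 0, 0, 0, 255], [0.001, -0.001, -0.008, 0, 0, 0, 255], [0.001, -0.001, -0.008, 0, 0, 0, 255], [0.001, -0.001, -0.008, 0, 0, 0, 255], [0.001, -0.001, -0.008, 0, 0, 0, 255], [0.001, -0.001, -0.008, 0, 0, 0, 255]])

```text
time: 21.1
tool_pos: [0.4862, -0.0684, 0.0173]
tool_rot: [-0.0, 0.215, 0.977, -0.0]
contact_force: [0.3, -0.6, -0.5]
gripper_width: -0.004
```

Call:
step_arm(motion=[[0, 0, 0, 0, 0, 0, 255], [0, 0, 0, 0, 0, 0, 255], [0, 0, 0, 0, 0, 0, 255], [0, 0, 0, 0, 0, 0, 255], [0, 0, 0, 0, 0, 0, 255], [0, 0, 0, 0, 0, 0, 255], [0, 0, 0, 0, 0, 0, 255], [0, 0, 0, 0, 0, 0, 255], [0, 0, 0, 0, 0, 0, 255], [0, 0, 0, 0, 0, 0, 255]])

```text
time: 22.1
tool_pos: [0.4862, -0.0684, 0.0173]
tool_rot: [0.0, 0.215, 0.977, -0.0]
contact_force: [-0.2, 0.2, 0.2]
gripper_width: -0.003
```

Call:
step_arm(motion=[[0, 0, 0, 0, 0, 0, 255], [0, 0, 0, 0, 0, 0, 255], [0, 0, 0, 0, 0, 0, 255], [0, 0, 0, 0, 0, 0, 255], [0, 0, 0, 0, 0, 0, 255], [0, 0, 0, 0, 0, 0, 255], [0, 0, 0, 0, 0, 0, 255], [0, 0, 0, 0, 0, 0, 255], [0, 0, 0, 0, 0, 0, 255], [0, 0, 0, 0, 0, 0, 255]])

```text
time: 23.1
tool_pos: [0.4862, -0.0684, 0.0173]
tool_rot: [0.0, 0.215, 0.977, 0.0]
contact_force: [0.1, 0.3, 0.4]
gripper_width: 0.0
```

Call:
step_arm(motion=[[0, 0, 0.05, 0, 0, 0, 255], [0, 0, 0.13, 0, 0, 0, 255], [0, 0, 0.21, 0, 0, 0, 255], [0, 0, 0.29, 0, 0, 0, 255], [0, 0, 0.37, 0, 0, 0, 255], [0, 0, 0.44, 0, 0, 0, 255], [0, 0, 0.48, 0, 0, 0, 255], [0, 0, 0.5, 0, 0, 0, 255], [0, 0, 0.5, 0, 0, 0, 255]])

```text
time: 24.0
tool_pos: [0.4868, -0.0686, 0.2686]
tool_rot: [0.001, 0.215, 0.977, -0.0]
contact_force: [-1.3, 0.7, -0.0]
gripper_width: 0.001
```

Call:
step_arm(motion=[[0, 0.05, 0, 0, 0, 0, 255], [-0.01, 0.12, 0, 0, 0, 0, 255], [-0.015, 0.2, 0, 0, 0, 0, 255], [-0.02, 0.28, 0, 0, 0, 0, 255], [-0.025, 0.36, 0, 0, 0, 0, 255], [-0.03, 0.43, 0, 0, 0, 0, 255], [-0.033, 0.475, 0, 0, 0, 0, 255], [-0.037, 0.507, 0, 0, 0, 0, 255], [-0.037, 0.507, 0, 0, 0, 0, 255], [-0.037, 0.507, 0, 0, 0, 0, 255]])

```text
time: 25.0
tool_pos: [0.467, 0.1848, 0.2654]
tool_rot: [-0.001, 0.215, 0.977, -0.001]
contact_force: [0.2, 0.4, 0.2]
gripper_width: -0.001
```

Call:
step_arm(motion=[[0, 0, -0.08, 0, 0, 0, 255], [0, 0, -0.16, 0, 0, 0, 255], [0, 0, -0.24, 0, 0, 0, 255], [0, 0, -0.32, 0, 0, 0, 255], [0, 0, -0.4, 0, 0, 0, 255], [0, 0, -0.46, 0, 0, 0, 255], [0, 0, -0.49, 0, 0, 0, 255], [0, 0, -0.51, 0, 0, 0, 255], [0, 0, -0.518, 0, 0, 0, 255], [0, 0, -0.518, 0, 0, 0, 255]])

```text
time: 26.0
tool_pos: [0.4685, 0.1851, 0.0091]
tool_rot: [0.001, 0.215, 0.977, 0.0]
contact_force: [0.1, -0.0, 0.4]
gripper_width: -0.005
```

```bash
python3 -c "
from h import *
check((.4675,.185,.011),'k3.png')"
```

```text
[0.46851482 0.18505862 0.00908086] [ 0.13432704 -0.02023847  0.37933739] 26.0
side [269.6 191.7]
side [269.2 200.1]
scene [350.8 228.1]
scene [349.3 236.4]
wrist [282.6 284.6]
wrist [281.3 252.7]
```

View pics/k3.png

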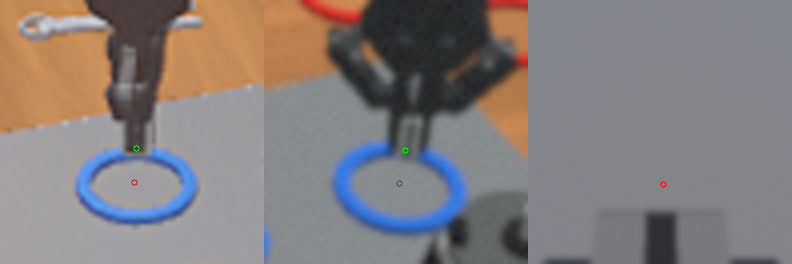

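The tip is over the ring's centre, about 30 mm up. I'll lower 5.5 mm and hold.

Call:
step_arm(motion=[[0, 0, -0.011, 0, 0, 0, 255], [0, 0, -0.011, 0, 0, 0, 255], [0, 0, -0.011, 0, 0, 0, 255], [0, 0, -0.011, 0, 0, 0, 255], [0, 0, -0.011, 0, 0, 0, 255], [0, 0, -0.011, 0, 0, 0, 255], [0, 0, -0.011, 0, 0, 0, 255], [0, 0, -0.011, 0, 0, 0, 255], [0, 0, -0.011, 0, 0, 0, 255], [0, 0, -0.011, 0, 0, 0, 255]])

```text
time: 27.15
tool_pos: [0.4677, 0.1851, 0.0028]
tool_rot: [0.0, 0.215, 0.977, -0.0]
contact_force: [-1.0, -0.2, 0.7]
gripper_width: 0.003
```

Call:
step_arm(motion=[[0, 0, 0, 0, 0, 0, 255], [0, 0, 0, 0, 0, 0, 255], [0, 0, 0, 0, 0, 0, 255], [0, 0, 0, 0, 0, 0, 255], [0, 0, 0, 0, 0, 0, 255], [0, 0, 0, 0, 0, 0, 255], [0, 0, 0, 0, 0, 0, 255], [0, 0, 0, 0, 0, 0, 255], [0, 0, 0, 0, 0, 0, 255], [0, 0, 0, 0, 0, 0, 255]])

```text
time: 28.15
tool_pos: [0.4677, 0.1851, 0.0028]
tool_rot: [-0.0, 0.215, 0.977, -0.0]
contact_force: [-0.6, -0.2, -0.3]
gripper_width: -0.004
```

Call:
step_arm(motion=[[0, 0, 0, 0, 0, 0, 255], [0, 0, 0, 0, 0, 0, 255], [0, 0, 0, 0, 0, 0, 255], [0, 0, 0, 0, 0, 0, 255], [0, 0, 0, 0, 0, 0, 255], [0, 0, 0, 0, 0, 0, 255], [0, 0, 0, 0, 0, 0, 255], [0, 0, 0, 0, 0, 0, 255], [0, 0, 0, 0, 0, 0, 255], [0, 0, 0, 0, 0, 0, 255]])

```text
time: 29.15
tool_pos: [0.4677, 0.1851, 0.0028]
tool_rot: [0.0, 0.215, 0.977, 0.0]
contact_force: [-1.0, 0.1, 0.0]
gripper_width: -0.004
```

Call:
step_arm(motion=[[0, 0, 0.05, 0, 0, 0, 255], [0, 0, 0.13, 0, 0, 0, 255], [0, 0, 0.21, 0, 0, 0, 255], [0, 0, 0.29, 0, 0, 0, 255], [0, 0, 0.37, 0, 0, 0, 255], [0, 0, 0.45, 0, 0, 0, 255], [0, 0, 0.52, 0, 0, 0, 255], [0, 0, 0.56, 0, 0, 0, 255], [0, 0, 0.58, 0, 0, 0, 255], [0, 0, 0.58, 0, 0, 0, 255]])

```text
time: 30.15
tool_pos: [0.4683, 0.1852, 0.2942]
tool_rot: [0.001, 0.215, 0.977, 0.001]
contact_force: [0.3, 0.2, 0.7]
gripper_width: 0.003
```

Call:
step_arm(motion=[[0.04, 0, 0, 0, 0, 0, 255], [0.1, -0.01, 0, 0, 0, 0, 255], [0.18, -0.02, 0, 0, 0, 0, 255], [0.25, -0.03, 0, 0, 0, 0, 255], [0.3, -0.035, 0, 0, 0, 0, 255], [0.33, -0.038, 0, 0, 0, 0, 255], [0.343, -0.039, 0, 0, 0, 0, 255], [0.343, -0.039, 0, 0, 0, 0, 255], [0.343, -0.039, 0, 0, 0, 0, 255]])

```text
time: 31.05
tool_pos: [0.6383, 0.1657, 0.2918]
tool_rot: [-0.001, 0.215, 0.977, -0.0]
contact_force: [0.1, -0.2, 0.3]
gripper_width: 0.002
```

Call:
step_arm(motion=[[0, 0, -0.04, 0, 0, 0, 255], [0, 0, -0.1, 0, 0, 0, 255], [0, 0, -0.16, 0, 0, 0, 255], [0, 0, -0.21, 0, 0, 0, 255], [0, 0, -0.25, 0, 0, 0, 255], [0, 0, -0.27, 0, 0, 0, 255], [0, 0, -0.29, 0, 0, 0, 255], [0, 0, -0.3, 0, 0, 0, 255], [0, 0, -0.3, 0, 0, 0, 255]])

```text
time: 31.95
tool_pos: [0.6391, 0.1657, 0.1428]
tool_rot: [-0.0, 0.215, 0.977, -0.0]
contact_force: [0.0, 0.6, -0.1]
gripper_width: -0.005
```

```bash
python3 -c "
from h import *
check((.639,.1655,.14),'k4.png')"
```

```text
[0.63905171 0.16565428 0.14278516] [ 0.03450104  0.64089715 -0.08137977] 31.95
side [329.7 147.9]
side [328.5 158.9]
scene [385.8 231. ]
scene [382.9 243.1]
wrist [282.6 284.5]
wrist [281.9 250.6]
```

View pics/k4.png

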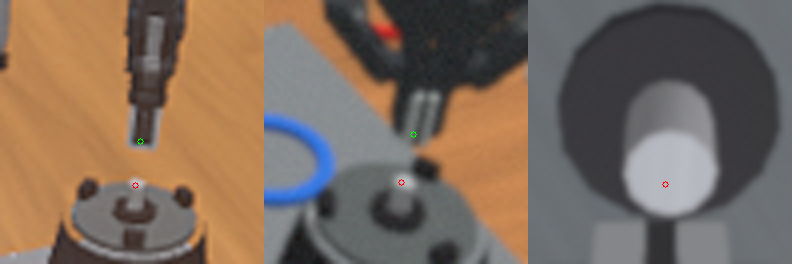

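The tip is above the spindle, about 36 mm up; the spindle end is within about 1.5 mm of the tool axis. I'll lower the last 10.5 mm.

Call:
step_arm(motion=[[0, 0.001, -0.007, 0, 0, 0, 255], [-0.001, 0.001, -0.014, 0, 0, 0, 255], [-0.001, 0.001, -0.019, 0, 0, 0, 255], [-0.001, 0.001, -0.021, 0, 0, 0, 255], [-0.001, 0.001, -0.021, 0, 0, 0, 255], [-0.001, 0.001, -0.021, 0, 0, 0, 255]])

```text
time: 32.7
tool_pos: [0.6387, 0.1661, 0.1323]
tool_rot: [-0.0, 0.215, 0.977, -0.0]
contact_force: [-0.1, 0.4, -0.0]
gripper_width: 0.002
```

```bash
python3 -c "
from h import *
check((.639,.1655,.14),'k5.png')"
```

```text
[0.63870163 0.16610233 0.13230212] [-0.14885421  0.356058   -0.02629136] 32.7
side [329.2 151.1]
side [328.5 158.9]
scene [385.  234.5]
scene [382.9 243.1]
wrist [282.6 284.5]
wrist [281.5 260.2]
```

View pics/k5.png

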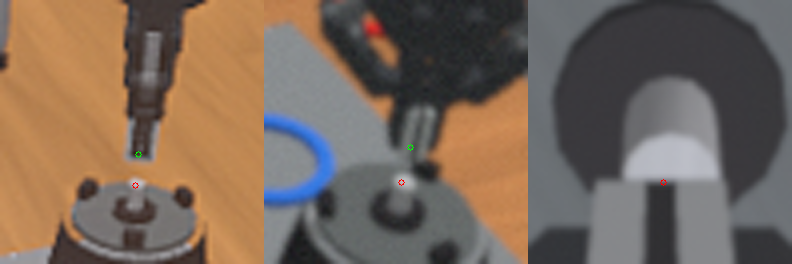

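The fingertips are about 25 mm above the spindle end, centred and clear of it. Holding, then handing in.

Call:
step_arm(motion=[[0, 0, 0, 0, 0, 0, 255], [0, 0, 0, 0, 0, 0, 255], [0, 0, 0, 0, 0, 0, 255], [0, 0, 0, 0, 0, 0, 255], [0, 0, 0, 0, 0, 0, 255], [0, 0, 0, 0, 0, 0, 255], [0, 0, 0, 0, 0, 0, 255], [0, 0, 0, 0, 0, 0, 255], [0, 0, 0, 0, 0, 0, 255], [0, 0, 0, 0, 0, 0, 255]])

```text
time: 33.85
tool_pos: [0.6387, 0.1661, 0.1323]
tool_rot: [0.0, 0.215, 0.977, -0.0]
contact_force: [0.2, -0.5, 0.6]
gripper_width: -0.005
```

Call:
step_arm(motion=[[0, 0, 0, 0, 0, 0, 255], [0, 0, 0, 0, 0, 0, 255], [0, 0, 0, 0, 0, 0, 255], [0, 0, 0, 0, 0, 0, 255], [0, 0, 0, 0, 0, 0, 255], [0, 0, 0, 0, 0, 0, 255], [0, 0, 0, 0, 0, 0, 255], [0, 0, 0, 0, 0, 0, 255], [0, 0, 0, 0, 0, 0, 255], [0, 0, 0, 0, 0, 0, 255]])

```text
time: 34.85
tool_pos: [0.6387, 0.1661, 0.1323]
tool_rot: [0.0, 0.215, 0.977, -0.0]
contact_force: [-0.4, -0.4, 0.2]
gripper_width: -0.0
```

Call:
step_arm(motion=[[0, 0, 0, 0, 0, 0, 255], [0, 0, 0, 0, 0, 0, 255], [0, 0, 0, 0, 0, 0, 255], [0, 0, 0, 0, 0, 0, 255], [0, 0, 0, 0, 0, 0, 255], [0, 0, 0, 0, 0, 0, 255], [0, 0, 0, 0, 0, 0, 255], [0, 0, 0, 0, 0, 0, 255], [0, 0, 0, 0, 0, 0, 255], [0, 0, 0, 0, 0, 0, 255]])

```text
time: 35.85
tool_pos: [0.6387, 0.1661, 0.1323]
tool_rot: [0.0, 0.215, 0.977, -0.0]
contact_force: [-0.5, 0.9, -0.9]
gripper_width: -0.001
```

```bash
python3 -c "
from h import *
s=monitor.state();print(s['time'],s['tool_pos'],s['contact_force'],np.abs(s['joint_vel']).max())
print(manip.job_done())"
```

```text
35.85 [0.63868946 0.16607877 0.13230371] [-0.48067486  0.88793162 -0.94326619] 0.0008701005917294976
the job is handed in; nothing more can be done
None
```

I pointed with shut fingers, straight down, at the toothed coupling, then the larger blue ring, then the spindle. I held about 3 s at each, rose about 25–29 cm between them, and finished still over the spindle. I handed the job in at 35.85 s.

**Last checks:** the camera views put the fingertips about 25 mm above each target and within about 2 mm of its middle. At hand-in the arm was still. Force readings stayed at noise level (about 1.5 N) throughout, and the pictures showed nothing displaced.

**One thing disagreed:** side, scene and wrist pictures all showed the fingertips 33 ± 3 mm behind the reported TCP, though the text puts the TCP at the very end of the fingers. I trusted the pictures.

**What that changed:** I only noticed this over the spindle. My first points at the coupling and the ring were therefore about 58 mm up, and I had already stopped high over the spindle for about a second. I rose and repeated all three in order at the corrected height. If the reported TCP is what counts, the final points would be about 8 mm too low.

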